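# Brush out the nut grinder, refit its bayonet lid and hold it at pulse

### The arm

A 7-joint arm with a two-finger parallel gripper is mounted at the origin on the work surface. World frame = base frame: x ahead of the robot, y to its left, z up, the work surface at z = 0. Lengths are in m, angles in rad, forces in N, time in s.
With the tool pointing down it reaches from about 0.4 to 0.875 m from the base axis. Payload 6.5 kg.
Tool frame: the origin (TCP) lies on the centre line of the jaws, within the pads' length; the fingertips stand 22 mm ahead of it and the grasp point (between the pads) lies 3 mm ahead of it; z points along the fingers, y is the line along which they close (so a half turn about z gives the same grasp; the last joint's range is limited). The gripper opens to 88 mm and grips with 3 to 60 N. Pads are 18 mm wide; open, the fingers measure 123 mm over their backs; the gripper's body (75 mm by 187 mm) begins 45 mm behind the grasp point.
Start: joints at [1.081, 0.536, -0.004, 1.538, 0.003, 1.067, -0.071], TCP at [0.267, -0.592, 0.261] pointing down, gripper open.
Joint ranges: [-2.7, 2.7], [-0.37, 2.16], [-1.27, 1.26], [0.24, 2.4], [-1.31, 4.45], [0.19, 1.91], [-2.76, 2.76]. Speed limits (rad/s): [2.39, 2.39, 3.14, 3.14, 3.14, 3.14, 3.14].

### API

Orientations are given as a 3x3 rotation matrix whose columns are the frame's x, y, z axes.
In Python, from rig import bot, vision, order gives the robot as it stands.
- The arm moves only by the shell command python3 -m inch 'ROWS'. ROWS is JSON, a list of rows, each a list of 7 numbers: the gripper's target within -1 to 1 (shut at 1, half-way at 0, fully open at -1), then the shift along the tool's x, y, z normalised to -1 to 1, where 1 is 0.15 m, then the turn, a rotation vector about the tool's x, y, z normalised to -1 to 1, where 1 is 1.5 rad. A call has 1 to 20 rows; each row shifts and turns the commanded pose from where the row before left it, along the tool's axes as they then stand; what a row does not reach is not made up. A row lasts 1/10 s, in which the tool goes at most 50 mm and 8.59 degrees, less where a joint would pass 70% of its speed; a pose out of reach is approached as far as the arm can. A call with a number of a shift or a turn outside -1 to 1 is refused whole. A call with a gripper value outside its range is refused whole. The fingers move at their own pace and stop on an object; the grip force is fixed at half the most. Time passes only in rows, so rows that do not move let the fingers close. It gives the time, the measured TCP pose, the force, the opening and the grip force at its end, in the units of the state.
- bot.get_obs(): the state, without advancing time (a new reading comes with each control period).
- vision.read_camera(name): name is "scene" or "top" or "wrist"; returns (picture, depth): 400x640x3 uint8, blue, green, red; 400x640 float32, m along the optical axis (not along the pixel's ray), 0 where there is no reading.
- vision.calibration(name): a dict with "K" (3x3 intrinsics, pixels), "T" (4x4, takes a point from camera to world coordinates). Camera axes: x right, y down, z forward; pixel columns grow to the right and rows downward; lengths in m; the calibration is good to about 2 mm. A picture is of the moment at which its call begins: read the wrist's pose just before it. calibration takes no time and is no camera call; for the wrist camera it gives the pose at the moment of the call.
- order.job_done(): hands the job in; it is judged then, once.
The state is a dict: "t": time; "joints": joint angles; "dq": joint speeds; "tau": joint torques, N m; "tool_pos": TCP position; "tool_rot": TCP orientation; "contact_force": force on the tool from outside, world axes, zero at the start; "ft_torque": the same for the moment, N m; "opening": finger opening in m; "grip_force": force on a finger pad.
Only numpy, scipy, OpenCV 4.12 (cv2) and the standard library are available. Lean on these libraries where they do the work, as an engineer would, in place of code of your own. Each camera call takes 0.05 s, during which the arm holds its last target. There are 200 camera calls.

### The job

Clean out the nut grinder: take the long brush from its holder, run it down to the blade and back up inside the bowl twice, and stand the brush back in its holder. Then set the grinder's lid into the collar with its lugs in the two notches, and turn it clockwise against the spring to the pulse mark, half-way to the lock click and not through the click. Finish still gripping the lid and holding it steadily there; leave the other things on the bench where they are.

Things in the scene. Friction and masses are not known exactly. Their poses are not given: they have to be found in the camera images.
- grinder: Nut grinder fixed to the bench: upright steel body, 117 mm across the foot, black collar (105 mm outer diameter) with a grey lip on top. Origin: centre of the underside, z up the bowl's axis. Open bowl on the axis, 66 mm inner diameter; heights above the origin: floor 60, top of blade and hub 72, bowl rim (seat for the lid's underside) 140, collar top 155 mm. The x axis runs through both collar notches.
- collar_top (a point): Centre of the grinder's mouth, on the axis, level with the collar's top face. The collar's lip is 4 mm thick and leaves a round opening of 84 mm with two notches; under the lip the lid's lugs can turn clockwise (seen from above), 2 mm of play above them.
- notch (a point): One of the collar's two notches (the other is opposite, across the axis): 14 mm wide, cut through the lip from the opening outwards, to 49 mm from the axis. This point: its middle, 46 mm out from the axis along the grinder's +x, at the collar's top.
- pulse_mark (a point): The single white bar on the collar's top, 47 mm from the axis, 33 deg clockwise (seen from above) of the notch; a second one is opposite. With the lid's grip bar pointing at these two marks the lid is at the pulse position.
- lock_mark (a point): The double white bar on the collar's top, 47 mm from the axis, 66 deg clockwise of the notch; a second one is opposite. With the lid turned this far it is latched. From 45 deg on two spring detents (in the black bosses outside the collar) stop the lugs until some 0.5 N m makes them click over.
- pulse_ring (a joint): Spring ring in the collar, pushed round by the lid's lugs; rad, 0 at rest. The lugs meet it about 6 deg clockwise of the notches; from there it reads the lid's clockwise turn less 0.1 rad. About 0.48 at the pulse mark; the motor pulses from 0.30 to 0.66; above 0.75 the lid is going through the click. It turns back a lid that is let go: 0.05 N m at 0, 0.11 at the pulse mark.
- lid_center (a point): Middle of the loose lid, 31 mm above its underside and 31 below its top. Smoked plug 80 mm wide, 30 high, lower edge chamfered; on it a black grip bar 62 long (along lid x), 16 thick, 32 high. Two round lugs, 8 mm, out to 47 mm from the axis at +x and -x, 5.5 mm above the underside. Same after half a turn. 140 g. Starts upright on the bench. Seated, this point is 16 mm above the collar top.
- brush_center (a point): Half-way up the long brush, on its axis, 86 mm above the tip and 86 below the handle's top; z up along the handle. Bristle head at the bottom, 52 mm in diameter (bristles give, core 36 mm), 62 mm high; round wooden handle, 14 mm in diameter, from 72 to 172 mm above the tip. 70 g. Starts upright in its holder, bristles down, tip on the holder's floor.
- brush_tip (a point): The lower end of the brush's bristle head, on its axis.
- holder_rim (a point): Centre of the mouth of the brush holder, a fixed upright steel tube of 62 mm outer and 58 mm inner diameter on a 90 mm foot; the rim is 90 mm above the bench, its inner floor 6 mm above the bench.
- nib_jar: Bystander: closed glass jar, 68 mm in diameter, 115 mm high; origin at the centre of its underside.
- steel_bowl: Bystander: small open steel bowl, 110 mm across, 50 mm high; origin at the centre of its underside.
- spatula: Bystander: spatula lying flat on the bench, its long side along its x; origin under its middle.

How it is judged:
On the way, in this order (a step that is already met when the one before it is completed fails the run):
1. the brush goes down inside the bowl to the blade (z of brush_tip in the frame of grinder below 0.092 m and horizontal distance between brush_tip and grinder below 0.025 m), for 0.05 s.
2. the brush comes up to the top of the bowl (z of brush_tip in the frame of grinder above 0.12 m), for 0.05 s.
3. the brush goes down to the blade a second time (all of step 1), for 0.05 s.
4. the brush comes up a second time (z of brush_tip in the frame of grinder above 0.12 m), for 0.05 s.
5. the brush stands in its holder, let go (horizontal distance between brush_tip and holder_rim below 0.02 m and z of brush_tip in the frame of holder_rim below -0.074 m and contact force between brush and the fingers below 0.1 N), for 0.1 s.
6. the lid sits in the collar, lugs down through the notches, not yet turned (horizontal distance between lid_center and collar_top below 0.004 m and z of lid_center in the frame of collar_top below 0.019 m and angle between the x axis of lid_center and the x axis of grinder, either way round below 0.25 rad), for 0.05 s.
At the end, for the whole second after the job is handed in: Lid seated (within 3 mm of its seat, 4 mm of the axis, level), still gripped (over 2 N) and still, turned 22 to 44 deg clockwise from the notches: pulse ring at 0.30 to 0.66 rad, never through the click. Brush upright in its holder, tip within 10 mm of the floor (value of joint pulse_ring between 0.3 and 0.66 rad and angle between the x axis of lid_center and the x axis of grinder, either way round between 0.38 and 0.78 rad and horizontal distance between lid_center and collar_top below 0.004 m and z of lid_center in the frame of collar_top below 0.019 m and angle between lid_center's own z axis and vertical below 0.06 rad and contact force between the fingers and lid above 2 N and angular speed of lid below 0.15 rad/s and horizontal distance between brush_tip and holder_rim below 0.02 m and z of brush_tip in the frame of holder_rim below -0.074 m and angle between brush_center's own z axis and vertical below 0.35 rad); the arm keeps its last pose, push and grip.
It fails at once if the lid is turned through the lock click (value of joint pulse_ring above 0.8 rad).
It fails at once if a bystander is disturbed (distance of any of nib_jar, steel_bowl, spatula from where it was at the start of the episode above 0.025 m).
It also fails if it takes over 61 s, if anything falls off the work surface, if the arm or the gripper's body presses on something with over 40 N, if the wrist force passes 120 N, or if a joint passes its speed limit or range.

## Working session

There is one attempt and no reset: what is moved stays moved. The work goes in short steps, Python scripts to look and compute and a shell command to move; the robot and the scene stay as the last step left them, time stands still between calls to the robot, and variables do not carry over. Pictures are saved under pics/ and viewed, at most 10 in all, crops included, and the job is handed in when it is done.

```bash
ls; mkdir -p pics; python3 - <<'E'
from rig import bot, vision
import cv2,numpy as np
o=bot.get_obs();print(o)
for n in ("scene","top"):
    p,d=vision.read_camera(n);cv2.imwrite(f"pics/{n}0.png",p);np.save(f"{n}0.npy",d);c=vision.calibration(n);print(n,c["K"].round(1).tolist(),c["T"].round(3).tolist())
E
```

```text
pics
{'t': 0.0, 'joints': array([ 1.08080761,  0.53716733, -0.00443875,  1.5388623 ,  0.00260077,
        1.06730037, -0.07122423]), 'dq': array([ 1.67709639e-05, -1.43176217e-03, -8.35822169e-04, -4.50674583e-04,
        2.52663723e-06,  6.02519984e-04, -8.94226871e-04]), 'tau': array([-7.02010148e-04, -5.70981574e+01,  9.90172438e-01, -2.51600862e+01,
       -5.63238712e-02,  1.78585685e-02,  1.55891967e-04]), 'tool_pos': array([ 0.2670405 , -0.59197944,  0.25984251]), 'tool_rot': array([[ 9.11517640e-01,  4.11260148e-01, -8.26633620e-04],
       [ 4.11260959e-01, -9.11516379e-01,  1.52154909e-03],
       [-1.27737578e-04, -1.72688097e-03, -9.99998501e-01]]), 'contact_force': array([ 0.19491857, -0.50993007,  0.0154598 ]), 'ft_torque': array([ 0.01062716, -0.01217192,  0.044954  ]), 'grip_force': 0.0, 'opening': 0.08829045354191205}
scene [[497.9, 0.0, 333.4], [0.0, 497.9, 204.3], [0.0, 0.0, 1.0]] [[-0.362, 0.7, -0.616, 1.337], [0.932, 0.266, -0.245, 0.312], [-0.008, -0.663, -0.749, 1.059], [0.0, 0.0, 0.0, 1.0]]
top [[383.8, 0.0, 318.7], [0.0, 383.8, 204.9], [0.0, 0.0, 1.0]] [[-0.025, -0.996, 0.082, 0.512], [-1.0, 0.024, -0.007, 0.013], [0.005, -0.082, -0.997, 0.951], [0.0, 0.0, 0.0, 1.0]]
```

View pics/scene0.png

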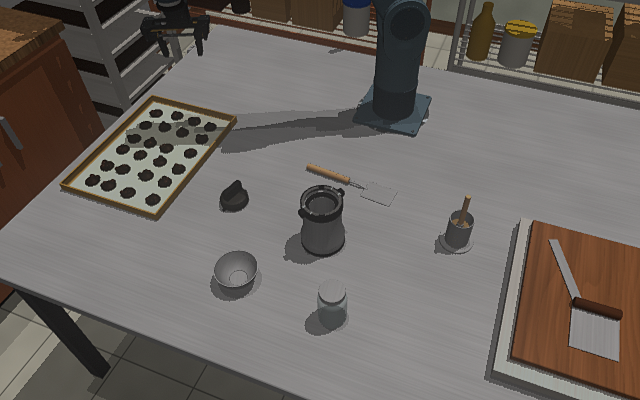

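View pics/top0.png

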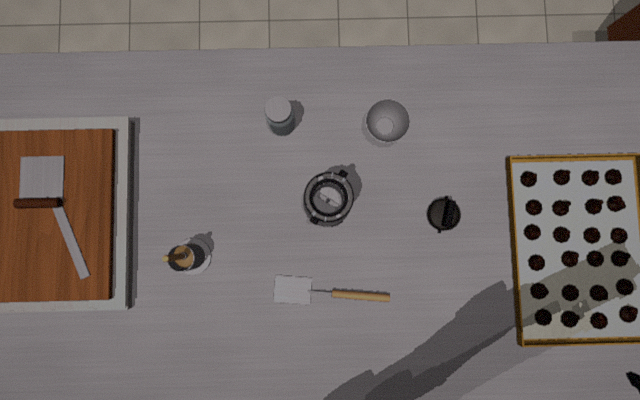

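The scene picture shows the grinder at about (322,220), brush and holder at (460,225), lid at (233,196), spatula at (350,185), bowl at (236,270) and jar at (332,305). In the top picture the grinder is at (328,198), the holder at (187,256) and the lid at (443,213). Next I measure from the depth readings.

```bash
cat > h.py <<'E'
import cv2,numpy as np
from rig import bot,vision
def cloud(d,c):
    K,T=c["K"],c["T"];v,u=np.mgrid[:400,:640]
    P=np.stack([(u-K[0,2])/K[0,0]*d,(v-K[1,2])/K[1,1]*d,d],-1)
    W=P@T[:3,:3].T+T[:3,3];W[d<=0]=np.nan;return W
def circ(p):
    A=np.c_[2*p,np.ones(len(p))];s=np.linalg.lstsq(A,(p**2).sum(1),rcond=None)[0]
    return s[:2],np.sqrt(s[2]+s[0]**2+s[1]**2)
def sel(W,x,y,r,z0,z1):
    with np.errstate(invalid='ignore'):
        return (np.hypot(W[...,0]-x,W[...,1]-y)<r)&(W[...,2]>z0)&(W[...,2]<z1)
E
python3 - <<'E'
from h import *
for n in ("top","scene"):
    c=vision.calibration(n);d=np.load(n+"0.npy");W=cloud(d,c)
    tp={'top':{'gr':(328,190),'ho':(195,258),'lid':(443,213)},'scene':{'gr':(322,205),'ho':(460,218),'lid':(233,190)}}[n]
    for k,(u,v) in tp.items():
        q=W[v-5:v+6,u-5:u+6].reshape(-1,3);print(n,k,np.nanmedian(q,0).round(3))
    x=dict(gr=(.525,-.01),ho=(.395,.3),lid=(.5,-.28))
    for k,z0,z1,r in (('gr',.150,.160,.075),('ho',.084,.094,.06),('lid',.05,.07,.06),('brush',.12,.2,.1)):
        xy=x.get(k) or x['ho'];m=sel(W,*xy,r,z0,z1);p=W[m]
        if len(p)<8: print(n,k,len(p));continue
        print(n,k,len(p),p.mean(0).round(4),circ(p[:,:2]),cv2.minAreaRect(p[:,:2].astype(np.float32)))
p=cv2.imread("pics/top0.png")
cv2.imwrite("pics/crop1.png",np.hstack([cv2.resize(p[y:y+80,x:x+80],(400,400),interpolation=cv2.INTER_CUBIC) for x,y in((288,158),(403,173))]))
E
```

```text
top gr [ 0.619 -0.016  0.061]
top ho [0.47  0.289 0.067]
top lid [ 0.56  -0.288  0.036]
top gr 335 [ 0.5588 -0.0052  0.1557] (array([ 0.5845805 , -0.01065995]), np.float64(0.042030990159929116)) ((0.5625943541526794, -0.011537328362464905), (0.09980980306863785, 0.047702986747026443), 88.5943603515625)
top ho 22 [0.446  0.3124 0.0892] (array([0.47090605, 0.31732939]), np.float64(0.028297670148498415)) ((0.4460463225841522, 0.31183570623397827), (0.006961075123399496, 0.03697587177157402), 12.561281204223633)
top lid 101 [ 0.5441 -0.2918  0.0611] (array([ 0.54400166, -0.29219939]), np.float64(0.009697973092035163)) ((0.5436520576477051, -0.29282739758491516), (0.015324349515140057, 0.028185173869132996), 77.16311645507812)
top brush 103 [0.4771 0.3141 0.1607] (array([0.47686824, 0.31631467]), np.float64(0.005434592580782703)) ((0.47680363059043884, 0.31622543931007385), (0.01337712537497282, 0.012264036573469639), 0.26095375418663025)
scene gr [ 0.564 -0.027  0.103]
scene ho [0.477 0.311 0.085]
scene lid [ 0.56  -0.295  0.057]
scene gr 207 [ 0.5582 -0.0102  0.1567] (array([ 0.58347806, -0.01299609]), np.float64(0.04121470981575589)) ((0.5611851811408997, -0.013922762125730515), (0.09967901557683945, 0.04916337877511978), 85.26913452148438)
scene ho 17 [0.4462 0.3068 0.088 ] (array([0.46011036, 0.31292484]), np.float64(0.019196499126740162)) ((0.4457293748855591, 0.3110552430152893), (0.007570334710180759, 0.034996397793293), 9.102066993713379)
scene lid 62 [ 0.5438 -0.2936  0.0618] (array([ 0.543265  , -0.29559809]), np.float64(0.009320149745411954)) ((0.5436838865280151, -0.2952898144721985), (0.01722460798919201, 0.0272190161049366), 71.9631118774414)
scene brush 116 [0.4805 0.3147 0.1544] (array([0.47882185, 0.31471604]), np.float64(0.005155861297463095)) ((0.4795932173728943, 0.3144243359565735), (0.013638054952025414, 0.013691337779164314), 85.63798522949219)
```

View pics/crop1.png

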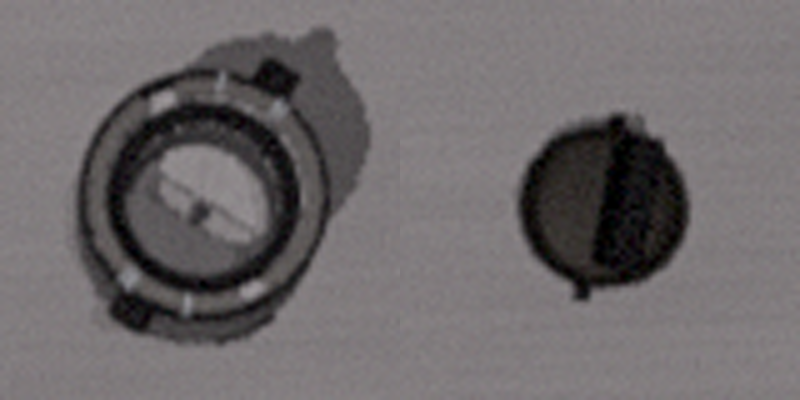

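The crop shows the notches at (162,100) and (252,288), single pulse bars at (222,82) and (187,303), and double lock bars by the bosses. So the notch axis is at about +25° yaw and the pulse at about -8°. The lid's lugs and bar are at about -12°. Next I square the tool and go over the lid.

```bash
python3 -m inch '[[-1,0,0,0,0,0,0.071],[-1,0,0,0,0,0,0.071],[-1,0,0,0,0,0,0.071],[-1,0,0,0,0,0,0.07],[-1,0.185,-0.2,0,0,0,0],[-1,0.185,-0.2,0,0,0,0],[-1,0.185,-0.2,0,0,0,0],[-1,0.185,-0.2,0,0,0,0],[-1,0.185,-0.2,0,0,0,0],[-1,0.185,-0.2,0,0,0,0],[-1,0.185,-0.2,0,0,0,0],[-1,0.185,-0.2,0,0,0,0],[-1,0.185,-0.2,0,0,0,0],[-1,0.185,-0.2,0,0,0,0],[-1,0,0,0,0,0,0],[-1,0,0,0,0,0,0]]'
python3 - <<'E'
from h import *
o=bot.get_obs();c=vision.calibration("wrist");p,d=vision.read_camera("wrist")
R=o["tool_rot"];print(o["t"],o["joints"].round(2),o["tool_pos"],R.round(4).tolist())
print("cam in tool",(R.T@(c["T"][:3,3]-o["tool_pos"])).round(4),(R.T@c["T"][:3,:3]).round(3).tolist(),c["K"])
cv2.imwrite("pics/w1.png",p);np.savez("w1.npz",p=p,d=d,**c,tp=o["tool_pos"],R=R)
E
```

```text
t: 1.7
tool_pos: [0.5452, -0.2917, 0.2602]
tool_rot: [[1.0, 0.002, -0.001], [0.002, -1.0, 0.0], [-0.001, -0.0, -1.0]]
contact_force: [-0.5, -0.7, 0.3]
opening: 0.0881
grip_force: 0.0
1.7 [ 0.42  0.48 -0.    1.63  0.    1.03 -1.15] [ 0.54521926 -0.29174253  0.26017643] [[1.0, 0.0016, -0.001], [0.0016, -1.0, 0.0003], [-0.001, -0.0003, -1.0]]
cam in tool [ 0.0709 -0.0002 -0.1231] [[-0.0, -0.961, -0.276], [1.0, -0.0, -0.0], [0.0, -0.276, 0.961]] [[329.24639863   0.         320.5831319 ]
 [  0.         329.24639863 203.83480341]
 [  0.           0.           1.        ]]
```

View pics/w1.png

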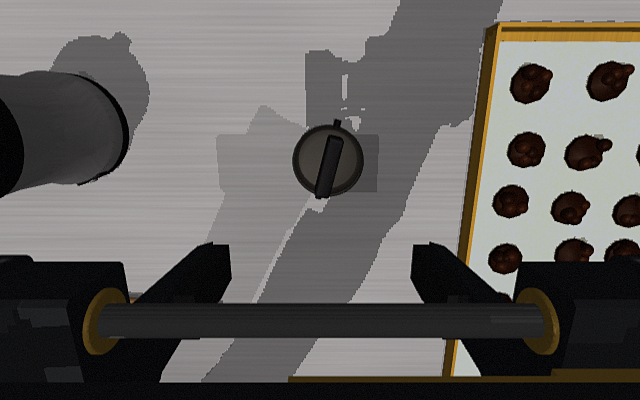

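The wrist view shows the lid at (328,160) with its bar up and to the right and a lug at (337,123). The grinder is at the left edge.

```bash
cat >> h.py <<'E'
def lid(W,x,y):
    m=sel(W,x,y,.06,.055,.07);p=W[m];r=cv2.minAreaRect(p[:,:2].astype(np.float32))
    a=np.linalg.eigh(np.cov(p[:,:2].T))[1][:,1];yaw=np.degrees(np.arctan(a[1]/a[0]))
    q=W[sel(W,x,y,.06,.02,.036)];hull=cv2.convexHull(q[:,:2].astype(np.float32))[:,0]
    rr=np.hypot(*(hull-np.mean(r[0])*0-np.array(r[0])).T);h=hull[rr<.042]
    return dict(bar=np.round(r[0],4),size=np.round(r[1],4),zbar=np.median(p[:,2]).round(4),yaw=yaw.round(2),ztop=np.nanmedian(q[:,2]).round(4),plug=circ(h.astype(float)) if len(h)>5 else None,n=len(p))
E
python3 - <<'E'
from h import *
f=np.load("w1.npz");W=cloud(f["d"],dict(K=f["K"],T=f["T"]))
print(lid(W,.545,-.292))
for n in("top","scene"): print(lid(cloud(np.load(n+"0.npy"),vision.calibration(n)),.545,-.292))
E
```

```text
{'bar': array([ 0.5601, -0.2991]), 'size': array([0.016 , 0.0618]), 'zbar': np.float64(0.0608), 'yaw': np.float64(-13.98), 'ztop': np.float64(0.0282), 'plug': (array([ 0.56011666, -0.29908128]), np.float64(0.038396436326652565)), 'n': 985}
{'bar': array([ 0.5596, -0.2974]), 'size': array([0.017 , 0.0615]), 'zbar': np.float64(0.0621), 'yaw': np.float64(-14.35), 'ztop': np.float64(0.0292), 'plug': (array([ 0.55957885, -0.2966506 ]), np.float64(0.03870935661163634)), 'n': 198}
{'bar': array([ 0.5608, -0.2988]), 'size': array([0.0202, 0.0623]), 'zbar': np.float64(0.0636), 'yaw': np.float64(-15.28), 'ztop': np.float64(0.0302), 'plug': (array([ 0.56265326, -0.29888921]), np.float64(0.03859703432848666)), 'n': 133}
```

```bash
python3 -m inch '[[-1,0,-0.267,-0.1,0,0,0],[-1,0,-0.267,-0.1,0,0,0],[-1,0,-0.267,-0.1,0,0,0],[-1,0,-0.267,-0.1,0,0,0],[-1,0,-0.267,-0.1,0,0,0],[-1,0,-0.267,-0.1,0,0,0],[-1,0,-0.267,-0.1,0,0,0],[-1,0,0,0,0,0,0],[-1,0,0,0,0,0,0],[-1,0,0,0,0,0,0]]'
cat >> h.py <<'E'
def snap(n,name):
    import cv2
    c=vision.calibration(n);p,d=vision.read_camera(n);cv2.imwrite(f"pics/{name}.png",p);np.savez(name+".npz",p=p,d=d,**c);return p,d,c,cloud(d,c)
E
python3 - <<'E'
from h import *
o=bot.get_obs();print(o["tool_pos"],o["joints"].round(2))
p,d,c,W=snap("wrist","w2")
m=sel(W,.584,-.011,.058,.148,.162);q=W[m];print(len(q),np.median(q[:,2]))
# outer edge: hull of collar-top points, keep radius <54mm
for it in range(3):
    cen=np.array([.584,-.011]) if it==0 else cc
    hull=cv2.convexHull(q[:,:2].astype(np.float32))[:,0].astype(float);r=np.hypot(*(hull-cen).T);cc,R=circ(hull[(r<.0545)&(r>.049)]);print(cc,R,len(hull))
# marks
g=p.min(2).astype(float);r=np.hypot(W[...,0]-cc[0],W[...,1]-cc[1])
print("grey",np.percentile(g[m],[5,50,95,99]))
# polar profile at 46 mm: brightness, depth
a=np.degrees(np.arctan2(W[...,1]-cc[1],W[...,0]-cc[0]))
ring=m&(r>.0445)&(r<.0485)
low=(r>.0445)&(r<.0475)&(W[...,2]<.1515)&(W[...,2]>.12)
for t in range(-180,180,4):
    s=ring&(np.abs(a-t)<2);l=low&(np.abs(a-t)<2);print(t,s.sum(),l.sum(),int(g[s].max()) if s.any() else 0,end=' | ')
x,y=c["K"][:2,2];P=np.linalg.inv(c["T"])@np.r_[cc,.155,1];u=(c["K"]@P[:3]);u=(u[:2]/u[2]).astype(int);print(u)
k=p[max(0,u[1]-75):u[1]+75,max(0,u[0]-75):u[0]+75];cv2.imwrite("pics/crop2.png",cv2.resize(k,None,fx=4,fy=4,interpolation=cv2.INTER_CUBIC))
E
```

```text
t: 2.75
tool_pos: [0.5447, -0.0151, 0.3652]
tool_rot: [[1.0, -0.004, -0.001], [-0.004, -1.0, -0.001], [-0.001, 0.001, -1.0]]
contact_force: [0.1, -0.1, 0.5]
opening: 0.088
grip_force: 0.0
[ 0.54473682 -0.01506678  0.36517312] [ 0.04  0.26 -0.11  1.69  0.03  1.2  -1.66]
2810 0.15399187049282556
[ 0.58362761 -0.01019903] 0.052040325359911696 56
[ 0.58380728 -0.00942684] 0.05204056991709353 56
[ 0.58380728 -0.00942684] 0.05204056991709353 56
grey [ 10.    63.   105.   165.91]
-180 0 0 0 | -176 0 0 0 | -172 0 0 0 | -168 0 0 0 | -164 0 0 0 | -160 0 0 0 | -156 0 0 0 | -152 0 0 0 | -148 0 0 0 | -144 1 0 71 | -140 3 0 73 | -136 4 1 70 | -132 7 0 63 | -128 9 0 56 | -124 12 0 89 | -120 13 0 85 | -116 11 0 87 | -112 12 0 88 | -108 13 0 81 | -104 13 0 83 | -100 12 0 82 | -96 14 2 85 | -92 13 5 89 | -88 12 6 86 | -84 10 10 97 | -80 7 10 94 | -76 7 10 65 | -72 2 9 43 | -68 0 9 0 | -64 0 8 0 | -60 0 9 0 | -56 0 10 0 | -52 0 9 0 | -48 0 10 0 | -44 0 8 0 | -40 0 9 0 | -36 0 10 0 | -32 0 11 0 | -28 0 10 0 | -24 0 13 0 | -20 0 12 0 | -16 0 12 0 | -12 0 11 0 | -8 0 9 0 | -4 0 10 0 | 0 0 12 0 | 4 0 11 0 | 8 0 8 0 | 12 0 10 0 | 16 0 10 0 | 20 0 10 0 | 24 0 10 0 | 28 0 9 0 | 32 2 11 86 | 36 6 9 122 | 40 9 11 103 | 44 11 7 106 | 48 16 6 105 | 52 13 1 107 | 56 14 0 102 | 60 14 0 104 | 64 13 0 106 | 68 14 0 110 | 72 14 0 91 | 76 14 0 93 | 80 13 0 67 | 84 14 0 106 | 88 9 0 74 | 92 6 0 34 | 96 5 0 70 | 100 2 0 31 | 104 0 0 0 | 108 0 0 0 | 112 0 0 0 | 116 0 0 0 | 120 0 0 0 | 124 0 0 0 | 128 0 0 0 | 132 5 1 102 | 136 11 0 28 | 140 12 0 27 | 144 11 0 28 | 148 13 0 27 | 152 11 0 26 | 156 3 1 16 | 160 0 0 0 | 164 0 0 0 | 168 0 0 0 | 172 0 0 0 | 176 0 0 0 | [314 142]
```

View pics/crop2.png

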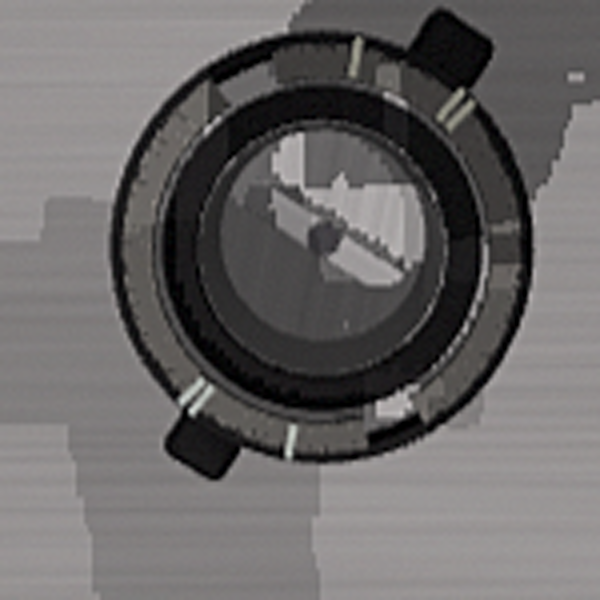

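The crop shows the collar clearly. The single bars are at (356,57) and (291,441), the double bars at (458,110) and (197,396), and the notches at about (240,82) and (397,412). I cast these onto z = 0.155.

```bash
cat >> h.py <<'E'
def ray(uv,c,z):
    u=np.atleast_2d(uv).astype(float);D=np.c_[u,np.ones(len(u))]@np.linalg.inv(c["K"]).T@c["T"][:3,:3].T;o=c["T"][:3,3]
    return (o+D*((z-o[2])/D[:,2])[:,None])[:,:2]
E
python3 - <<'E'
from h import *
for name in ("w2",):
    f=np.load(name+".npz");p=f["p"];c=dict(K=f["K"],T=f["T"])
    g=cv2.resize(p[67:217,239:389],None,fx=4,fy=4,interpolation=cv2.INTER_CUBIC).min(2).astype(float)
    def cen(x,y,r=22):
        w=g[y-r:y+r+1,x-r:x+r+1].copy();w=np.clip(w-np.median(w)-35,0,None);Y,X=np.mgrid[y-r:y+r+1,x-r:x+r+1];return np.array([(w*X).sum()/w.sum(),(w*Y).sum()/w.sum()])
    C=np.array([cen(356,57),cen(291,441),cen(458,110),cen(197,396)]);print(C.round(1))
    uv=np.array([239,67])+(C+.5)/4-.5
    P=ray(uv,c,.155);print(P.round(4))
    for i in(0,2):
        m=(P[i]+P[i+1])/2;dv=P[i]-P[i+1];print(m.round(4),np.hypot(*dv)/2,np.degrees(np.arctan2(dv[1],dv[0])))
    # raw-clicked marks
    E=ray(np.array([239,67])+(np.array([[356,57],[291,441],[458,110],[197,396],[240,84],[396,412.]])+.5)/4-.5,c,.155)
    for i in(0,2,4):
        m=(E[i]+E[i+1])/2;dv=E[i]-E[i+1];print("man",m.round(4),np.hypot(*dv)/2,np.degrees(np.arctan2(dv[1],dv[0])))
    # outer extremes
    print(ray(np.array([239,67])+(np.array([[112,245],[532,245],[322,32],[322,462.]])+.5)/4-.5,c,.155))
f=np.load("top0.npy")
p=cv2.imread("pics/top0.png");c=vision.calibration("top")
E=ray(np.array([288,158])+(np.array([[222,82],[187,303],[162,100],[252,288],[278,105],[130,278.]])+.5)/5-.5,c,.155)
for i in(0,2,4):
    m=(E[i]+E[i+1])/2;dv=E[i]-E[i+1];print("top",m.round(4),np.hypot(*dv)/2,np.degrees(np.arctan2(dv[1],dv[0])))
E
```

```text
[[355.7  56.8]
 [290.1 440.9]
 [455.1 108.6]
 [195.6 395.8]]
[[ 0.6413 -0.0221]
 [ 0.5485 -0.0054]
 [ 0.6294 -0.046 ]
 [ 0.5603  0.0186]]
[ 0.5949 -0.0137] 0.0471249540131285 -10.246952251793036
[ 0.5949 -0.0137] 0.047312657887089805 -43.04951826606136
man [ 0.5948 -0.0139] 0.04710303097701359 -10.155674816234429
man [ 0.5947 -0.0143] 0.04732890356853714 -43.310315796898905
man [ 0.5956 -0.0135] 0.044017386080384024 25.601111669368837
[[ 0.59788199  0.03797047]
 [ 0.5973841  -0.06571769]
 [ 0.64679537 -0.01415971]
 [ 0.54291496 -0.01353874]]
top [ 0.595  -0.0134] 0.046916839651784226 -10.48872746330459
top [ 0.5943 -0.0143] 0.04359869372263341 23.954051294770295
top [ 0.5953 -0.0133] 0.04768605460999891 -41.87477683156505
```

```bash
python3 -m inch '[[-1,-0.05,-0.244,0,0,0,0],[-1,-0.05,-0.244,0,0,0,0],[-1,-0.05,-0.244,0,0,0,0],[-1,-0.05,-0.244,0,0,0,0],[-1,-0.05,-0.244,0,0,0,0],[-1,-0.05,-0.244,0,0,0,0],[-1,-0.05,-0.244,0,0,0,0],[-1,-0.05,-0.244,0,0,0,0],[-1,-0.05,-0.244,0,0,0,0],[-1,0,0,0,0,0,0],[-1,0,0,0,0,0,0],[-1,0,0,0,0,0,0]]'
python3 - <<'E'
from h import *
o=bot.get_obs();print(o["tool_pos"],o["joints"].round(2))
p,d,c,W=snap("wrist","w3")
for z in (.1,.12,.14,.16,.175):
    m=sel(W,.478,.315,.06,z-.01,z+.01);q=W[m];print(z,len(q),np.median(q,0) if len(q) else 0)
q=W[sel(W,.478,.315,.03,.165,.19)];print("top",cv2.minAreaRect(q[:,:2].astype(np.float32)),np.median(q[:,2]))
E
```

```text
t: 4.0
tool_pos: [0.4791, 0.3147, 0.3653]
tool_rot: [[1.0, -0.004, -0.0], [-0.004, -1.0, -0.002], [-0.0, 0.002, -1.0]]
contact_force: [-0.1, 0.4, -0.6]
opening: 0.0883
grip_force: 0.0
[0.47908246 0.31471455 0.36526591] [-0.43  0.33 -0.3   1.61  0.1   1.22 -2.32]
0.1 54 [0.48097436 0.31715734 0.09214902]
0.12 38 [0.48263544 0.31693139 0.11885153]
0.14 42 [0.48245637 0.31631372 0.13983019]
0.16 51 [0.48227593 0.31626857 0.15922209]
0.175 177 [0.47777144 0.31716271 0.17632849]
top ((0.4765861928462982, 0.31668004393577576), (0.01369935180991888, 0.012892721220850945), 0.08521203696727753) 0.17632849159584507
```

View pics/w3.png

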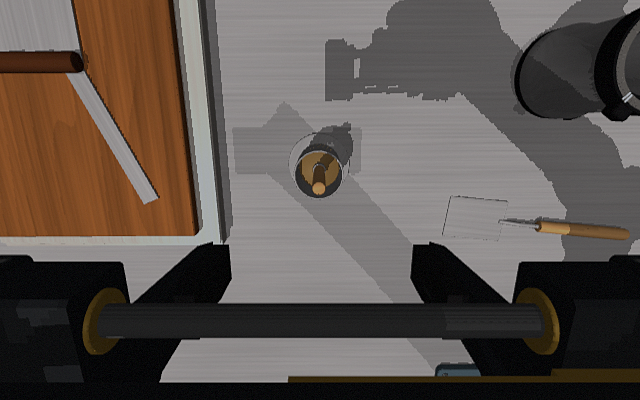

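The handle stands upright at (318,188) in the holder mouth. In world coordinates it is at (0.477, 0.3165). I descend and grasp it.

```bash
python3 -m inch '[[-1,-0.016,-0.012,0.2,0,0,0],[-1,0,0,0.2,0,0,0],[-1,0,0,0.2,0,0,0],[-1,0,0,0.2,0,0,0],[-1,0,0,0.2,0,0,0],[-1,0,0,0.22,0,0,0],[-1,0,0,0.2,0,0,0],[-1,0,0,0,0,0,0],[-1,0,0,0,0,0,0],[1,0,0,0,0,0,0],[1,0,0,0,0,0,0],[1,0,0,0,0,0,0],[1,0,0,0,0,0,0],[1,0,0,0,0,0,0],[1,0,0,0,0,0,0],[1,0,0,0,0,0,0],[1,0,0,0,0,0,0],[1,0,0,0,0,0,0]]'
```

```text
t: 5.85
tool_pos: [0.4755, 0.3189, 0.1527]
tool_rot: [[1.0, -0.001, -0.0], [-0.001, -1.0, -0.0], [-0.0, 0.0, -1.0]]
contact_force: [-0.8, -0.2, 0.1]
opening: 0.0179
grip_force: 0.0
```

```bash
python3 -m inch '[[1,0,0,0,0,0,0],[1,0,0,0,0,0,0],[1,0,0,0,0,0,0],[1,0,0,0,0,0,0]]'; python3 -m inch '[[1,0,0,-0.2,0,0,0],[1,0,0,-0.2,0,0,0],[1,0,0,-0.2,0,0,0],[1,0,0,-0.2,0,0,0],[1,0,0,-0.2,0,0,0],[1,0,0,-0.2,0,0,0],[1,0,0,0,0,0,0],[1,0,0,0,0,0,0]]'
```

```text
t: 6.25
tool_pos: [0.4755, 0.3189, 0.1526]
tool_rot: [[1.0, -0.001, -0.0], [-0.001, -1.0, -0.0], [-0.0, 0.0, -1.0]]
contact_force: [-0.2, -1.0, -0.3]
opening: 0.0134
grip_force: 30.0
t: 7.05
tool_pos: [0.4755, 0.3189, 0.3328]
tool_rot: [[1.0, -0.001, 0.001], [-0.001, -1.0, 0.0], [0.001, -0.0, -1.0]]
contact_force: [0.5, -0.2, -0.5]
opening: 0.0135
grip_force: 30.0
```

```bash
python3 -m inch '[[1,0.079,0.222,0,0,0,0],[1,0.079,0.222,0,0,0,0],[1,0.079,0.222,0,0,0,0],[1,0.079,0.222,0,0,0,0],[1,0.079,0.222,0,0,0,0],[1,0.079,0.222,0,0,0,0],[1,0.079,0.222,0,0,0,0],[1,0.079,0.222,0,0,0,0],[1,0.079,0.222,0,0,0,0],[1,0.079,0.222,0,0,0,0],[1,0,0,0,0,0,0],[1,0,0,0,0,0,0],[1,0,0,0,0,0,0]]'
python3 - <<'E'
from h import *
p,d,c,W=snap("scene","s4")
m=sel(W,.595,-.014,.035,.17,.2);q=W[m];print(len(q),q.mean(0),q.max(0),q.min(0))
g=p[130:260,260:390];cv2.imwrite("pics/crop4.png",cv2.resize(g,None,fx=4,fy=4))
E
```

```text
t: 8.35
tool_pos: [0.5931, -0.0127, 0.3316]
tool_rot: [[1.0, 0.001, -0.002], [0.001, -1.0, 0.001], [-0.002, -0.001, -1.0]]
contact_force: [0.2, 0.7, -1.2]
opening: 0.0129
grip_force: 30.0
65 [ 0.6101744  -0.00668548  0.19449997] [0.62030406 0.01143072 0.19980342] [ 0.58769111 -0.03654279  0.18754057]
```

View pics/crop4.png

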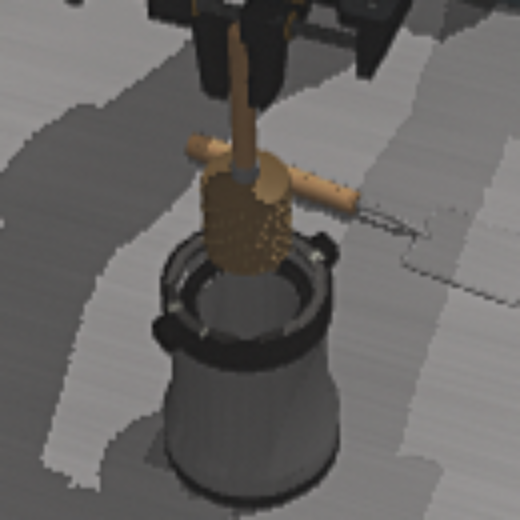

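The crop shows the brush hanging upright, head at (247,215), above the mouth. I start the brushing strokes.

```bash
python3 -m inch '[[1,0.008,0.006,0.113,0,0,0],[1,0,0,0.113,0,0,0],[1,0,0,0.113,0,0,0],[1,0,0,0.113,0,0,0],[1,0,0,0.113,0,0,0],[1,0,0,0.113,0,0,0],[1,0,0,0,0,0,0],[1,0,0,0,0,0,0],[1,0,0,0,0,0,0]]'
```

```text
t: 9.3
tool_pos: [0.5956, -0.0145, 0.2321]
tool_rot: [[1.0, 0.0, 0.002], [0.0, -1.0, 0.0], [0.002, -0.0, -1.0]]
contact_force: [-1.0, -0.7, -1.0]
opening: 0.013
grip_force: 30.0
```

```bash
python3 -m inch '[[1,0,0,0.03,0,0,0],[1,0,0,0,0,0,0],[1,0,0,0,0,0,0]]'; python3 -m inch '[[1,0,0,-0.13,0,0,0],[1,0,0,-0.13,0,0,0],[1,0,0,-0.13,0,0,0],[1,0,0,0,0,0,0],[1,0,0,0,0,0,0],[1,0,0,0,0,0,0]]';python3 -m inch '[[1,0,0,0.13,0,0,0],[1,0,0,0.13,0,0,0],[1,0,0,0.13,0,0,0],[1,0,0,0,0,0,0],[1,0,0,0,0,0,0],[1,0,0,0,0,0,0]]'
```

```text
t: 9.6
tool_pos: [0.595, -0.0151, 0.2266]
tool_rot: [[1.0, -0.001, 0.0], [-0.001, -1.0, -0.0], [0.0, 0.0, -1.0]]
contact_force: [-0.5, 0.4, -0.3]
opening: 0.0128
grip_force: 30.0
t: 10.2
tool_pos: [0.5943, -0.0151, 0.2837]
tool_rot: [[1.0, -0.001, -0.002], [-0.001, -1.0, -0.0], [-0.002, 0.0, -1.0]]
contact_force: [0.1, 0.1, -1.4]
opening: 0.0129
grip_force: 30.0
t: 10.8
tool_pos: [0.5955, -0.015, 0.2273]
tool_rot: [[1.0, -0.001, 0.001], [-0.001, -1.0, 0.0], [0.001, -0.0, -1.0]]
contact_force: [0.2, -0.9, -0.8]
opening: 0.0132
grip_force: 30.0
```

```bash
python3 -m inch '[[1,0,0,-0.144,0,0,0],[1,0,0,-0.144,0,0,0],[1,0,0,-0.144,0,0,0],[1,0,0,-0.144,0,0,0],[1,0,0,-0.144,0,0,0],[1,0,0,0,0,0,0]]'; python3 -m inch '[[1,-0.08,-0.2225,0,0,0,0],[1,-0.08,-0.2225,0,0,0,0],[1,-0.08,-0.2225,0,0,0,0],[1,-0.08,-0.2225,0,0,0,0],[1,-0.08,-0.2225,0,0,0,0],[1,-0.08,-0.2225,0,0,0,0],[1,-0.08,-0.2225,0,0,0,0],[1,-0.08,-0.2225,0,0,0,0],[1,-0.08,-0.2225,0,0,0,0],[1,-0.08,-0.2225,0,0,0,0],[1,0,0,0,0,0,0],[1,0,0,0,0,0,0],[1,0,0,0,0,0,0]]'
```

```text
t: 11.4
tool_pos: [0.5969, -0.0149, 0.3387]
tool_rot: [[1.0, -0.001, 0.008], [-0.001, -1.0, 0.0], [0.008, -0.0, -1.0]]
contact_force: [0.3, -0.2, 0.6]
opening: 0.013
grip_force: 30.0
t: 12.7
tool_pos: [0.4758, 0.3174, 0.3341]
tool_rot: [[1.0, -0.002, -0.0], [-0.002, -1.0, -0.001], [-0.0, 0.001, -1.0]]
contact_force: [0.5, -0.3, -0.8]
opening: 0.0133
grip_force: 30.0
```

```bash
python3 -m inch '[[1,0,-0.008,0.1,0,0,0],[1,0,0,0.13,0,0,0],[1,0,0,0.13,0,0,0],[1,0,0,0.13,0,0,0],[1,0,0,0.13,0,0,0],[1,0,0,0.13,0,0,0],[1,0,0,0.13,0,0,0],[1,0,0,0.13,0,0,0],[1,0,0,0.055,0,0,0],[1,0,0,0.055,0,0,0],[1,0,0,0.055,0,0,0],[1,0,0,0,0,0,0],[1,0,0,0,0,0,0]]'
```

```text
t: 14.0
tool_pos: [0.4755, 0.3201, 0.1586]
tool_rot: [[1.0, -0.001, 0.0], [-0.001, -1.0, 0.0], [0.0, -0.0, -1.0]]
contact_force: [-0.4, -0.4, -0.9]
opening: 0.0135
grip_force: 30.0
```

Down the last 5 mm, then open.

```bash
python3 -m inch '[[1,0,0.006,0.02,0,0,0],[1,0,0,0.017,0,0,0],[1,0,0,0,0,0,0],[1,0,0,0,0,0,0]]'; python3 -m inch '[[-1,0,0,0,0,0,0],[-1,0,0,0,0,0,0],[-1,0,0,0,0,0,0],[-1,0,0,0,0,0,0],[-1,0,0,0,0,0,0],[-1,0,0,0,0,0,0],[-1,0,0,0,0,0,0],[-1,0,0,0,0,0,0],[-1,0,0,0,0,0,0],[-1,0,0,0,0,0,0]]'
python3 - <<'E'
from h import *
p,d,c,W=snap("scene","s5")
for z in (.1,.12,.14,.16,.175):
    q=W[sel(W,.478,.315,.03,z-.01,z+.01)];print(z,len(q),q.mean(0) if len(q) else 0)
E
```

```text
t: 14.4
tool_pos: [0.4752, 0.3191, 0.1527]
tool_rot: [[1.0, -0.001, 0.0], [-0.001, -1.0, 0.0], [0.0, -0.0, -1.0]]
contact_force: [0.4, -0.5, -0.9]
opening: 0.013
grip_force: 30.0
t: 15.4
tool_pos: [0.4752, 0.3191, 0.1527]
tool_rot: [[1.0, -0.001, -0.0], [-0.001, -1.0, -0.0], [-0.0, 0.0, -1.0]]
contact_force: [0.5, 0.5, -0.4]
opening: 0.0878
grip_force: 0.0
0.1 60 [0.48732972 0.315364   0.09683303]
0.12 32 [0.48054345 0.31683466 0.12103939]
0.14 32 [0.48075738 0.31697055 0.14117883]
0.16 33 [0.48019912 0.31719871 0.16028654]
0.175 40 [0.47923112 0.31669989 0.17472862]
```

```bash
python3 -m inch '[[-1,0,0,-0.28,0,0,0],[-1,0,0,-0.28,0,0,0],[-1,0,0,-0.28,0,0,0],[-1,0,0,-0.28,0,0,0],[-1,0,0,-0.28,0,0,0],[-1,0,0,0,0,0,0]]'; python3 -m inch '[[-1,0.038,0.274,0,0,0,0],[-1,0.038,0.274,0,0,0,0],[-1,0.038,0.274,0,0,0,0],[-1,0.038,0.274,0,0,0,0],[-1,0.038,0.274,0,0,0,0],[-1,0.038,0.274,0,0,0,0],[-1,0.038,0.274,0,0,0,0],[-1,0.038,0.274,0,0,0,0],[-1,0.038,0.274,0,0,0,0],[-1,0.038,0.274,0,0,0,0],[-1,0.038,0.274,0,0,0,0],[-1,0.038,0.274,0,0,0,0],[-1,0.038,0.274,0,0,0,0],[-1,0.038,0.274,0,0,0,0],[-1,0.038,0.274,0,0,0,0],[-1,0,0,0.1,0,0,0.055],[-1,0,0,0.2,0,0,0.055],[-1,0,0,0.2,0,0,0.055],[-1,0,0,0.1,0,0,0],[-1,0,0,0,0,0,0]]'
python3 - <<'E'
from h import *
o=bot.get_obs();R=o["tool_rot"];print(o["tool_pos"],np.degrees(np.arctan2(R[1,0],R[0,0])),o["joints"].round(2))
p,d,c,W=snap("wrist","w6");L=lid(W,.56,-.298);print(L)
e=np.r_[L["bar"],.055]-o["tool_pos"];print("shift tool m",(R.T@e).round(4),"norm",(R.T@e/.15).round(3))
E
```

```text
t: 16.05
tool_pos: [0.4772, 0.321, 0.369]
tool_rot: [[1.0, -0.001, 0.009], [-0.001, -1.0, 0.006], [0.009, -0.006, -1.0]]
contact_force: [-0.4, 0.5, -0.1]
opening: 0.0879
grip_force: 0.0
t: 18.05
tool_pos: [0.559, -0.2966, 0.2701]
tool_rot: [[0.97, -0.243, -0.005], [-0.243, -0.97, 0.002], [-0.005, -0.001, -1.0]]
contact_force: [-0.1, 0.2, -0.2]
opening: 0.088
grip_force: 0.0
[ 0.55903318 -0.29663074  0.27011599] -14.071663625081651 [ 0.37  0.5   0.07  1.58 -0.04  1.07 -1.37]
{'bar': array([ 0.5602, -0.299 ]), 'size': array([0.0149, 0.0611]), 'zbar': np.float64(0.0608), 'yaw': np.float64(-13.93), 'ztop': np.float64(0.0282), 'plug': (array([ 0.56030649, -0.29911994]), np.float64(0.03849148188781658)), 'n': 876}
shift tool m [0.0028 0.0022 0.2151] norm [0.018 0.015 1.434]
```

```bash
python3 -m inch '[[-1,0.014,0.013,0.2,0,0,0],[-1,0,0,0.25,0,0,0],[-1,0,0,0.25,0,0,0],[-1,0,0,0.25,0,0,0],[-1,0,0,0.25,0,0,0],[-1,0,0,0.15,0,0,0],[-1,0,0,0.07,0,0,0],[-1,0,0,0,0,0,0],[-1,0,0,0,0,0,0]]'
python3 - <<'E'
from h import *
o=bot.get_obs();R=o["tool_rot"];e=np.r_[.5601,-.2986,.055]-o["tool_pos"];print((R.T@e).round(4),(R.T@e/.15).round(3))
E
```

```text
t: 19.0
tool_pos: [0.5632, -0.3006, 0.0615]
tool_rot: [[0.969, -0.245, 0.003], [-0.245, -0.969, -0.001], [0.003, 0.001, -1.0]]
contact_force: [-0.9, -0.0, 0.0]
opening: 0.0882
grip_force: 0.0
[-0.0035 -0.0012  0.0065] [-0.023 -0.008  0.043]
```

```bash
python3 -m inch '[[-1,-0.022,-0.008,0.036,0,0,0],[-1,0,0,0,0,0,0],[-1,0,0,0,0,0,0]]'; python3 -m inch '[[1,0,0,0,0,0,0],[1,0,0,0,0,0,0],[1,0,0,0,0,0,0],[1,0,0,0,0,0,0],[1,0,0,0,0,0,0],[1,0,0,0,0,0,0],[1,0,0,0,0,0,0],[1,0,0,0,0,0,0],[1,0,0,0,0,0,0],[1,0,0,0,0,0,0],[1,0,0,0,0,0,0],[1,0,0,0,0,0,0],[1,0,0,0,0,0,0]]'
```

```text
t: 19.3
tool_pos: [0.5591, -0.2979, 0.0549]
tool_rot: [[0.969, -0.245, 0.001], [-0.245, -0.969, -0.0], [0.001, 0.0, -1.0]]
contact_force: [-0.3, -0.4, -0.5]
opening: 0.088
grip_force: 0.0
t: 20.6
tool_pos: [0.5589, -0.2981, 0.0543]
tool_rot: [[0.969, -0.246, -0.0], [-0.246, -0.969, -0.0], [-0.0, 0.0, -1.0]]
contact_force: [-1.2, -0.7, -0.2]
opening: 0.0155
grip_force: 30.0
```

```bash
python3 -m inch '[[1,0,0,-0.15,0,0,0],[1,0,0,-0.25,0,0,0],[1,0,0,-0.25,0,0,0],[1,0,0,-0.25,0,0,0],[1,0,0,-0.25,0,0,0],[1,0,0,-0.25,0,0,0],[1,0,0,0,0,0,-0.086],[1,0,0,0,0,0,-0.086],[1,0,0,0,0,0,-0.086],[1,0,0,0,0,0,-0.086],[1,0,0,0,0,0,-0.086],[1,0,0,0,0,0,0],[1,0,0,0,0,0,0]]'
python3 - <<'E'
from h import *
o=bot.get_obs();R=o["tool_rot"];print(np.degrees(np.arctan2(R[1,0],R[0,0])))
off=R@np.r_[.0013,0,.0235];e=np.r_[.595,-.0138,.26-.0235]-(o["tool_pos"]+off)
print((R.T@e).round(4),(R.T@e/.15).round(3))
snap("wrist","w7")
E
```

```text
t: 21.9
tool_pos: [0.5587, -0.2978, 0.264]
tool_rot: [[0.924, 0.383, -0.001], [0.383, -0.924, 0.001], [-0.0, -0.001, -1.0]]
contact_force: [0.5, 0.5, -1.8]
opening: 0.0155
grip_force: 30.0
22.54254523670672
[ 0.1411 -0.2483  0.0041] [ 0.941 -1.656  0.027]
```

View pics/w7.png

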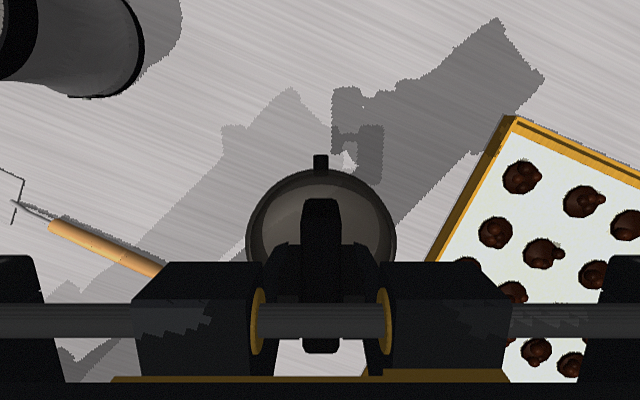

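The wrist view shows the held lid level, with the lug at (321,162) and the bar at (320,225), both centred. I fit the plug rim in the tool frame while travelling.

```bash
cat > inhand.py <<'E'
from h import *
from scipy.optimize import least_squares
def inhand(p,d,c,o,r0=.0385):
    W=cloud(d,c);T=(W-o["tool_pos"])@o["tool_rot"]
    with np.errstate(invalid='ignore'):
        m=(np.abs(T[...,0])<.05)&(np.abs(T[...,1])<.045)&(T[...,2]>.018)&(T[...,2]<.03)&(T[...,0]>.005)
    q=T[m];lug=q[q[:,0]>.0425];q2=T[m&(np.abs(T[...,1])>.009)]
    h=cv2.convexHull(q2[:,:2].astype(np.float32))[:,0].astype(float);h=h[(h[:,0]>.01)&(np.hypot(*h.T)>.036)]
    s=least_squares(lambda v:np.hypot(h[:,0]-v[0],h[:,1]-v[1])-r0,[0,0]);
    return len(h),circ(h),s.x.round(4),np.median(q[:,2])
if __name__=="__main__":
    o=bot.get_obs();f=np.load("w7.npz");print(inhand(f["p"],f["d"],dict(K=f["K"],T=f["T"]),o))
    D=f["d"]
    for v in range(150,180,3): print(v,D[v,321].round(4),D[v,300].round(4),end=' ')
E
python3 inhand.py
python3 -m inch '[[1,0.094,-0.166,0,0,0,0],[1,0.094,-0.166,0,0,0,0],[1,0.094,-0.166,0,0,0,0],[1,0.094,-0.166,0,0,0,0],[1,0.094,-0.166,0,0,0,0],[1,0.094,-0.166,0,0,0,0],[1,0.094,-0.166,0,0,0,0],[1,0.094,-0.166,0,0,0,0],[1,0.094,-0.166,0,0,0,0],[1,0.094,-0.166,0,0,0,0],[1,0,0,0,0,0,0],[1,0,0,0,0,0,0],[1,0,0,0,0,0,0]]'
```

```text
(25, (array([ 0.00147042, -0.00048595]), np.float64(0.036740843047089265)), array([-0.0008, -0.0005]), np.float64(0.026174171628094184))
150 0.3853 0.3878 153 0.3853 0.3862 156 0.169 0.3878 159 0.1693 0.3872 162 0.1693 0.3898 165 0.1708 0.3893 168 0.1707 0.3899 171 0.1651 0.173 174 0.1613 0.1633 177 0.1583 0.1607 t: 23.25
tool_pos: [0.5926, -0.0152, 0.2642]
tool_rot: [[0.923, 0.384, -0.0], [0.384, -0.923, -0.001], [-0.001, 0.001, -1.0]]
contact_force: [-0.4, -1.0, -1.9]
opening: 0.0156
grip_force: 30.0
```

```bash
python3 -m inch '[[1,0.012,-0.002,0.08,0,0,0],[1,0,0,0.08,0,0,0],[1,0,0,0.08,0,0,0],[1,0,0,0.07,0,0,0],[1,0,0,0,0,0,0],[1,0,0,0,0,0,0],[1,0,0,0,0,0,0]]'
python3 - <<'E'
from h import *
o=bot.get_obs();R=o["tool_rot"];print(o["tool_pos"],np.degrees(np.arctan2(R[1,0],R[0,0])))
p,d,c,W=snap("wrist","w8");cv2.imwrite("pics/crop8.png",cv2.resize(p[100:250,220:420],None,fx=4,fy=4,interpolation=cv2.INTER_CUBIC))
E
```

```text
t: 23.95
tool_pos: [0.5947, -0.0128, 0.2183]
tool_rot: [[0.922, 0.386, 0.001], [0.386, -0.922, 0.0], [0.001, 0.0, -1.0]]
contact_force: [-0.1, 0.2, -1.4]
opening: 0.0159
grip_force: 30.0
[ 0.59469431 -0.01280418  0.21828173] 22.729570818164536
```

View pics/crop8.png

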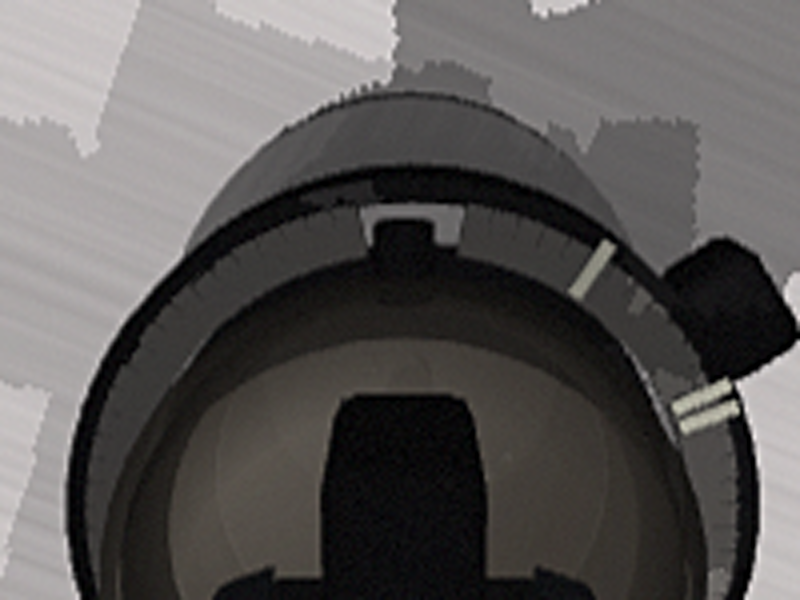

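The crop shows the lug at x 375–435 (centre 405) just above the notch at x 362–466 (centre 414). So it has to move about 1.2 mm in tool +y, which matches the pose error.

```bash
python3 -m inch '[[1,-0.007,0.008,0,0,0,0],[1,0,0,0,0,0,0],[1,0,0,0,0,0,0]]'
python3 - <<'E'
from h import *
o=bot.get_obs();R=o["tool_rot"];e=np.r_[.5941,-.0142,.2165]-o["tool_pos"];print(o["tool_pos"],(R.T@e).round(4),R[:,2])
E
```

```text
t: 24.3
tool_pos: [0.5938, -0.0144, 0.218]
tool_rot: [[0.922, 0.386, 0.0], [0.386, -0.922, -0.0], [0.0, 0.0, -1.0]]
contact_force: [0.7, -0.6, -0.6]
opening: 0.0157
grip_force: 30.0
[ 0.59384811 -0.01442474  0.21801202] [ 0.0003 -0.0001  0.0015] [ 3.18639337e-04 -5.99249689e-05 -9.99999947e-01]
```

```bash
python3 -m inch '[[1,0,0,0.02,0,0,0],[1,0,0,0.02,0,0,0],[1,0,0,0.02,0,0,0],[1,0,0,0.02,0,0,0],[1,0,0,0,0,0,0],[1,0,0,0,0,0,0]]'; python3 -m inch '[[1,0,0,0.02,0,0,0],[1,0,0,0.02,0,0,0],[1,0,0,0.02,0,0,0],[1,0,0,0,0,0,0],[1,0,0,0,0,0,0]]'
```

```text
t: 24.9
tool_pos: [0.5937, -0.0143, 0.2057]
tool_rot: [[0.922, 0.386, -0.0], [0.386, -0.922, -0.0], [-0.0, -0.0, -1.0]]
contact_force: [0.5, 0.5, -1.6]
opening: 0.016
grip_force: 30.0
t: 25.4
tool_pos: [0.5937, -0.0143, 0.1967]
tool_rot: [[0.922, 0.387, -0.0], [0.387, -0.922, -0.0], [-0.0, -0.0, -1.0]]
contact_force: [-0.6, -0.1, -1.0]
opening: 0.0155
grip_force: 30.0
```

```bash
python3 -m inch '[[1,0,0,0.014,0,0,0],[1,0,0,0.004,0,0,0],[1,0,0,0,0,0,0],[1,0,0,0,0,0,0]]'
```

```text
t: 25.8
tool_pos: [0.5939, -0.0143, 0.1943]
tool_rot: [[0.922, 0.386, 0.0], [0.386, -0.922, -0.0], [0.0, 0.0, -1.0]]
contact_force: [-0.5, -0.6, 0.6]
opening: 0.0157
grip_force: 30.0
```

```bash
python3 -m inch '[[1,0,0,0,0,0,0.03],[1,0,0,0,0,0,0.03],[1,0,0,0,0,0,0.03],[1,0,0,0,0,0,0.03],[1,0,0,0,0,0,0.03],[1,0,0,0,0,0,0.03],[1,0,0,0,0,0,0],[1,0,0,0,0,0,0]]'
python3 - <<'E'
from h import *
o=bot.get_obs();R=o["tool_rot"];print(np.degrees(np.arctan2(R[1,0],R[0,0])),o["ft_torque"])
E
```

```text
t: 26.6
tool_pos: [0.594, -0.0142, 0.1943]
tool_rot: [[0.992, 0.128, 0.001], [0.128, -0.992, 0.0], [0.001, 0.0, -1.0]]
contact_force: [-0.3, -0.5, 0.7]
opening: 0.0156
grip_force: 30.0
7.343387022662599 [0.11618217 0.04250544 0.03837077]
```

```bash
python3 -m inch '[[1,0,0,0,0,0,0.03],[1,0,0,0,0,0,0.03],[1,0,0,0,0,0,0.03],[1,0,0,0,0,0,0.03],[1,0,0,0,0,0,0.03],[1,0,0,0,0,0,0.03],[1,0,0,0,0,0,0.025],[1,0,0,0,0,0,0],[1,0,0,0,0,0,0],[1,0,0,0,0,0,0]]'
python3 - <<'E'
from h import *
o=bot.get_obs();R=o["tool_rot"];print(np.degrees(np.arctan2(R[1,0],R[0,0])),o["ft_torque"],o["dq"].round(3))
p,d,c,W=snap("wrist","w9");snap("top","t9");cv2.imwrite("pics/crop9.png",cv2.resize(p[100:250,220:420],None,fx=4,fy=4,interpolation=cv2.INTER_CUBIC))
E
```

```text
t: 27.6
tool_pos: [0.594, -0.014, 0.1943]
tool_rot: [[0.984, -0.178, 0.0], [-0.178, -0.984, 0.0], [0.0, -0.001, -1.0]]
contact_force: [0.5, 1.4, 1.0]
opening: 0.0158
grip_force: 30.0
-10.281820997326063 [0.30587156 0.01441778 0.04618168] [-0.001 -0.001  0.001 -0.001 -0.001  0.001 -0.004]
```

View pics/crop9.png

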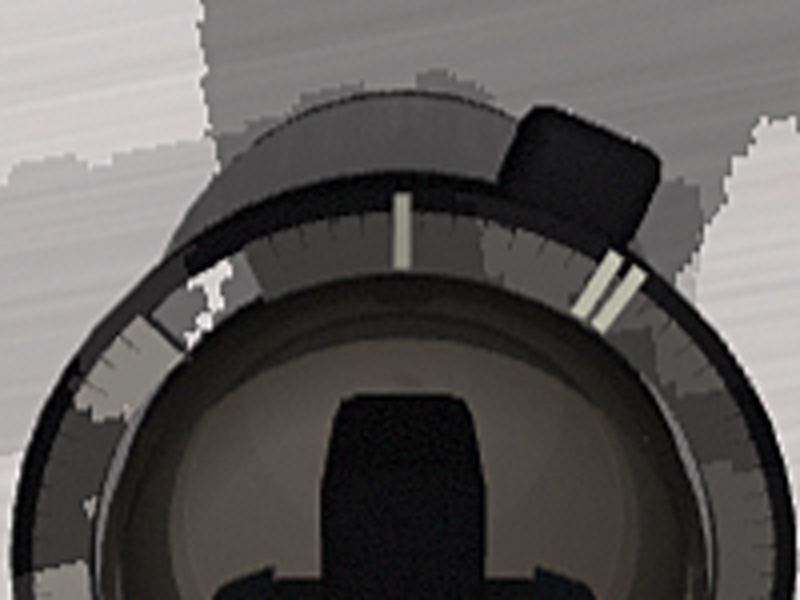

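The bar, centred at about (404,480), points straight at the single white mark at (403,232). The lug is under the lip and the lid is seated, so I hand in.

```bash
python3 -c "
from rig import order
print(order.job_done())"
```

```text
the job is handed in; nothing more can be done
None
```

I handed the job in at about 28 s: the bowl brushed twice, the brush back in its holder, and the lid seated and held at the pulse mark at 30 N grip (measured yaw -10.3°, mark at -10.2°); the judging result was not shown.

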